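# Load the drum wagon and park it at the buffer stop

### The arm

A 6-joint arm with a two-finger parallel gripper is mounted at the origin on the work surface. World frame = base frame: x ahead of the robot, y to its left, z up, the work surface at z = 0. Lengths are in m, angles in degrees, forces in N, time in s.
With the tool pointing down it reaches from about 0.3 to 0.75 m from the base axis. Payload 8.5 kg.
Tool frame: the origin (TCP) lies on the mounting face of the last link; the fingertips stand tip_extent ahead of it and the grasp point (between the pads) lies 155 mm ahead of it (tip_extent is the distance from the TCP to the fingertips, in m); z points along the fingers, y is the line along which they close (so a half turn about z gives the same grasp; the last joint's range is limited). The gripper opens to 85 mm and grips with 20 to 120 N. Pads are 22 mm wide; open, the fingers measure 114 mm over their backs; the gripper's body (76 mm by 85 mm) begins 54 mm behind the grasp point. The pads swing forward as they close: fully open they stand 13 mm farther back than shut.
Start: joints at [62.091, 21.807, 74.336, -0, 83.858, -12.336], TCP at [0.148, 0.53, 0.405] pointing down, gripper open.
Joint ranges: [-178.18, 178.18], [-50.72, 133.34], [12.68, 142.11], [-81.47, 261.47], [9.98, 163.14], [-165.26, 165.26]. Speed limits (degrees/s): [136.94, 136.94, 180, 180, 180, 180].

### API

Orientations are given as a 3x3 rotation matrix whose columns are the frame's x, y, z axes.
In Python, from rig import observe, get_image, camera_params, close_job, tip_extent gives the robot as it stands.
- The arm moves only by the shell command python3 -m creep 'ROWS' [FORCE]. ROWS is JSON, a list of rows, each an object with "jaw": the gripper's target within -1 to 1 (shut at 1, half-way at 0, fully open at -1); "travel": the shift along the world's x, y, z in mm, a list of three; "roll": the turn about the world's z in rad. A call has 1 to 12 rows; each row is the pose to reach, as a shift and turn from the pose commanded when the call began; what a row does not reach only later rows make up. A row lasts 1/10 s, in which the tool goes at most 50 mm and 8.59 degrees, less where a joint would pass 70% of its speed; a pose out of reach is approached as far as the arm can. A call with a gripper value outside its range is refused whole. The fingers move at their own pace and stop on an object; FORCE is the grip in N (left out, the last holds). Time passes only in rows, so rows that repeat a pose let the fingers close. It gives the time, the measured TCP pose, the force, the opening and the grip force at its end, in the units of the state.
- observe(): the state, without advancing time (a new reading comes with each control period).
- get_image(name): name is "scene" or "top" or "wrist"; returns (picture, depth): 400x640x3 uint8, red, green, blue; 400x640 float32, m along the optical axis (not along the pixel's ray), 0 where there is no reading.
- camera_params(name): a dict with "mtx" (3x3 intrinsics, pixels), "dist_coeffs" ([k1, k2, p1, p2, k3] as OpenCV has them; the pictures are not rectified), "extrinsics" (4x4, takes a point from camera to world coordinates). Camera axes: x right, y down, z forward; pixel columns grow to the right and rows downward; lengths in m; the calibration is good to about 2 mm. A picture is of the moment at which its call begins: read the wrist's pose just before it. camera_params takes no time and is no camera call; for the wrist camera it gives the pose at the moment of the call.
- close_job(): hands the job in; it is judged then, once.
The state is a dict: "time_s": time; "q": joint angles; "qvel": joint speeds; "joint_efforts": joint torques, N m; "position": TCP position; "tool_rot": TCP orientation; "ft_force": force on the tool from outside, world axes, zero at the start; "wrist_torque": the same for the moment, N m; "grip_width": finger opening in m; "gripper_force": force on a finger pad.
Only numpy, scipy, OpenCV 4.12 (cv2) and the standard library are available. Lean on these libraries where they do the work, as an engineer would, in place of code of your own. Each camera call takes 0.05 s, during which the arm holds its last target. There are 200 camera calls.

### The job

Load the taller of the two wooden drums waiting on the platform onto the little goods wagon: lower it over the wagon's upright spindle until it sits flush on the deck, without letting it drop. Leave the loaded wagon rolled up gently against the buffer stop, and leave everything else standing where it is.

Things in the scene. Friction and masses are not known exactly. Their poses are not given: they have to be found in the camera images.
- drum: the taller wooden drum, a plain turned spool standing upright on the platform: two round flanges of 40 mm diameter, each 10 mm thick, with a 26 mm thick waist between, 40 mm tall over all, with a 14 mm bore right through; about 22 g. Origin: centre of its underside; z is the bore's axis, up. Either end may be up
- drum_center (a point): the middle of the taller drum, on its axis, 20 mm above its underside
- wagon_seat (a point): the foot of the spindle, on top of the deck of the plain beech goods wagon, 39 mm above the table. The spindle is a birch dowel 10 mm thick, stands 46 mm above the deck and has a round tip. The deck is 36 mm wide and 112 mm long, reaching 56 mm either way from the spindle. This point's y axis runs along the track towards the buffer stop, x across the track, z up
- wagon_tail (a point): the middle of the outer face of the wagon's end board away from the buffer stop, 47 mm above the table, 56 mm from the spindle's axis; same axes. Each end has such a board, 36 mm wide, 7 mm thick, from the deck to 55 mm above the table. Below it a round coupling, 11 mm thick and 31 mm above the table, stands 6 mm out
- wagon (a joint): how far the wagon stands from the buffer stop, in m: 0 when its coupling touches the buffer stop's cross beam, growing as it rolls away (range 0 to 0.13). It rolls freely along the track, with a resistance of about 0.4 N, and can neither leave nor turn out of it
- buffer_face (a point): the middle of the cross beam's face that the wagon's coupling meets, 31 mm above the table; same axes as wagon_seat. The beech buffer stop stands on the +y end of the track, 52 mm high, with a beam 50 mm wide. The wooden track is fixed, 40 mm wide and 12 mm high, and reaches 40 mm behind this face and 320 mm before it
- platform: the natural ash platform piece, fixed to the table: a block 78 mm (x) by 300 mm (y) and 28 mm high, with a ramp about 70 mm long at each end. Origin: centre of its underside. Three things stand about 100 mm apart in a row on its top: the taller drum, the shorter drum and the barrel, in any order
- short_drum: bystander: the shorter drum, 40 mm flanges, 24 mm tall, same bore. Origin: centre of its underside
- barrel: bystander: a small solid wooden barrel, 38 mm thick and 38 mm tall, without a bore. Origin: centre of its underside
- tree_a: bystander: a wooden tree, 50 mm wide and 88 mm tall, to the left. Origin: centre of its foot
- tree_b: bystander: a wooden tree like the other, to the right. Origin: centre of its foot
- signal: bystander: a wooden disc signal, 36 mm foot, 96 mm tall, to the right at the back. Origin: centre of its foot

How it is judged:
By the outcome, as a careful person would: the job done as asked, in the order asked, and still so for the second after the job is handed in, with the robot touching nothing.
It also fails if it takes over 54 s, if anything falls off the work surface, if the arm or the gripper's body presses on something with over 40 N, if the wrist force passes 120 N, or if a joint passes its speed limit or range.

## Working session

There is one attempt and no reset: what is moved stays moved. The work goes in short steps, Python scripts to look and compute and a shell command to move; the robot and the scene stay as the last step left them, time stands still between calls to the robot, and variables do not carry over. Pictures are saved under pics/ and viewed, at most 12 in all, crops included, and the job is handed in when it is done.

```bash
ls; mkdir -p pics; python3 - <<'E'
from rig import *
import cv2,numpy as np
print(observe(),tip_extent)
for n in ("scene","top"):
    p=camera_params(n);print(n,p)
    im,d=get_image(n);np.savez('pics/%s0.npz'%n,im=im,d=d)
    cv2.imwrite('pics/%s0.png'%n,im[:,:,::-1])
E
```

```text
pics
{'time_s': 0.0, 'q': array([ 6.20941534e+01,  2.18414270e+01,  7.43868495e+01, -1.87378795e-03,
        8.38578460e+01, -1.23345450e+01]), 'qvel': array([-0.05900631, -0.10622653, -0.0692689 ,  0.05829737,  0.02451434,
       -0.03456039]), 'joint_efforts': array([-7.64356118e-04, -4.48461306e+01, -2.31271255e+01, -1.67197850e-04,
        4.85403347e-03, -1.91817941e-05]), 'position': array([0.14760965, 0.52976914, 0.40409515]), 'tool_rot': array([[-9.63297991e-01,  2.68433465e-01, -6.74756169e-04],
       [ 2.68434157e-01,  9.63297098e-01, -1.34355397e-03],
       [ 2.89335810e-04, -1.47537045e-03, -9.99998870e-01]]), 'ft_force': array([ 0.26082289, -0.6471548 ,  0.3494851 ]), 'wrist_torque': array([ 0.05062831,  0.09152241, -0.07851308]), 'gripper_force': 0.0, 'grip_width': 0.0856110895502214} 0.1734
scene {'mtx': array([[490.34442474,   0.        , 315.64563991],
       [  0.        , 490.34442474, 193.27310149],
       [  0.        ,   0.        ,   1.        ]]), 'dist_coeffs': array([0.04086095, 0.        , 0.        , 0.        , 0.        ]), 'extrinsics': array([[-0.04238   ,  0.82173616, -0.56829009,  1.27802364],
       [ 0.99896347,  0.04430857, -0.01042797,  0.01008748],
       [ 0.01661108, -0.56814298, -0.8227622 ,  1.06383854],
       [ 0.        ,  0.        ,  0.        ,  1.        ]])}
top {'mtx': array([[372.94343642,   0.        , 314.75295081],
       [  0.        , 372.94343642, 204.01169977],
       [  0.        ,   0.        ,   1.        ]]), 'dist_coeffs': array([-0.03293889,  0.        ,  0.        ,  0.        ,  0.        ]), 'extrinsics': array([[-1.59757793e-02, -9.97545419e-01,  6.81755878e-02,
         5.29406797e-01],
       [-9.99726483e-01,  1.71010242e-02,  1.59534912e-02,
        -5.78274482e-04],
       [-1.70802044e-02, -6.79020712e-02, -9.97545776e-01,
         8.51882624e-01],
       [ 0.00000000e+00,  0.00000000e+00,  0.00000000e+00,
         1.00000000e+00]])}
```

View pics/top0.png

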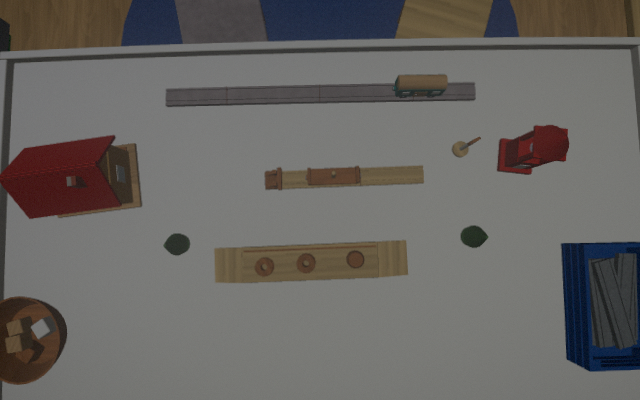

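View pics/scene0.png

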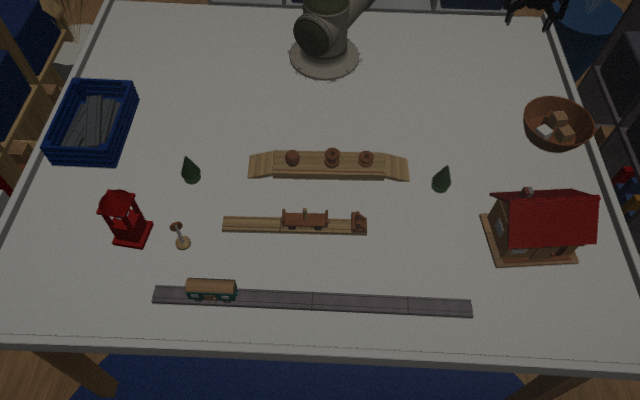

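The top view shows the drums at (264,267) and (306,263), the barrel at (355,259), the spindle at (333,174), and the buffer stop at (274,179), on the left (+y). In the scene view the middle drum, at (333,157), looks the taller.

```bash
cat > h.py <<'E'
import numpy as np,cv2
from rig import *
def ray(n,uv,P=None):
    P=P or camera_params(n); E=P["extrinsics"]
    u=cv2.undistortPoints(np.array(uv,float).reshape(-1,1,2),P["mtx"],P["dist_coeffs"]).reshape(-1,2)
    return E[:3,3],np.c_[u,np.ones(len(u))]@E[:3,:3].T
def onz(n,uv,z,P=None):
    o,d=ray(n,uv,P); return o+d*((z-o[2])/d[:,2])[:,None]
def cloud(n,d,P=None):
    v,u=np.mgrid[:d.shape[0],:d.shape[1]]
    o,r=ray(n,np.c_[u.ravel(),v.ravel()],P)
    return (o+r*d.ravel()[:,None]).reshape(*d.shape,3)
E
python3 - <<'E'
from h import *
np.set_printoptions(precision=4,suppress=True)
f=np.load('pics/top0.npz');d=f['d'];c=cloud('top',d)
for nm,(u,v) in dict(d1=(264,267),d2=(306,263),bar=(355,259),spin=(333,174),buf=(274,179)).items():
    w=c[v-11:v+12,u-11:u+12].reshape(-1,3); zt=np.percentile(w[:,2],97)
    s=w[abs(w[:,2]-zt)<.006]; print(nm,zt,s.mean(0),np.ptp(s,axis=0),len(s))
print(onz('top',[(264,267)],.068),onz('top',[(306,263)],.068),onz('top',[(333,174)],.085))
# track edges / wagon
a,b=onz('top',[(423,175),(266,180)],.012);print(a,b)
f=np.load('pics/scene0.npz');c=cloud('scene',f['d'])
for u,v in [(333,152),(367,154),(292,153)]:
    w=c[v-9:v+10,u-10:u+11].reshape(-1,3); zt=np.percentile(w[:,2],97)
    s=w[abs(w[:,2]-zt)<.006]; print('sc',zt,s.mean(0),len(s))
t=cv2.resize(np.load('pics/top0.npz')['im'][150:290,205:435],None,fx=3.4,fy=3.4,interpolation=cv2.INTER_CUBIC)
cv2.imwrite('pics/crop.png',cv2.convertScaleAbs(t[:,:,::-1],alpha=1.5))
E
```

```text
d1 0.05425189113906077 [0.4525 0.1243 0.0522] [0.0362 0.0389 0.0069] 239
d2 0.07046750204745951 [0.4602 0.034  0.0683] [0.0374 0.0378 0.0085] 249
bar 0.06805247321711277 [ 0.4666 -0.0704  0.0658] [0.0313 0.0316 0.0069] 187
spin 0.08302131304878463 [ 0.6454 -0.0275  0.084 ] [0.0084 0.0083 0.0078] 19
buf 0.05290442060747101 [0.6426 0.1    0.0521] [0.0328 0.0089 0.0066] 37
[[0.4528 0.1202 0.068 ]] [[0.4599 0.0322 0.068 ]] [[ 0.6435 -0.0271  0.085 ]]
[ 0.6485 -0.2334  0.012 ] [0.6434 0.1229 0.012 ]
sc 0.06995425547092425 [0.4612 0.0344 0.0673] 131
sc 0.054209622906636654 [0.4537 0.1247 0.0517] 124
sc 0.0675314332456759 [ 0.4687 -0.0703  0.0653] 97
```

View pics/crop.png

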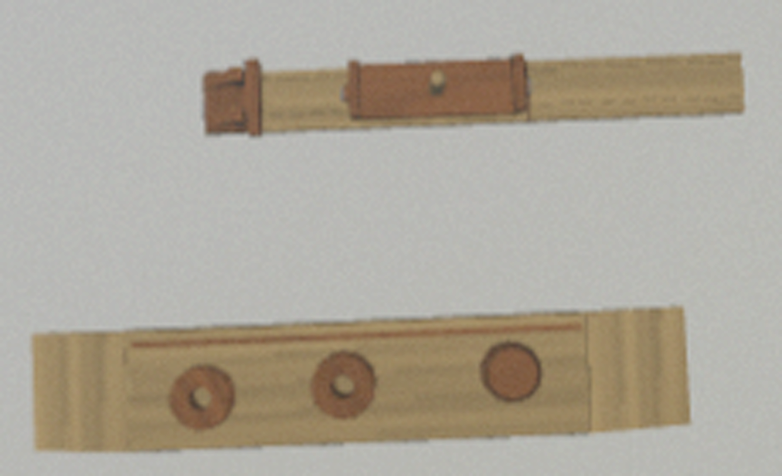

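```bash
python3 -m creep '[{"jaw":-1,"travel":[312,-496,-20],"roll":-1.285},{"jaw":-1,"travel":[312,-496,-20],"roll":-1.285},{"jaw":-1,"travel":[312,-496,-20],"roll":-1.285},{"jaw":-1,"travel":[312,-496,-20],"roll":-1.285},{"jaw":-1,"travel":[312,-496,-20],"roll":-1.285},{"jaw":-1,"travel":[312,-496,-20],"roll":-1.285},{"jaw":-1,"travel":[312,-496,-20],"roll":-1.285},{"jaw":-1,"travel":[312,-496,-20],"roll":-1.285},{"jaw":-1,"travel":[312,-496,-20],"roll":-1.285},{"jaw":-1,"travel":[312,-496,-20],"roll":-1.285},{"jaw":-1,"travel":[312,-496,-20],"roll":-1.285},{"jaw":-1,"travel":[312,-496,-20],"roll":-1.285}]' 25; python3 -m creep '[{"jaw":-1,"travel":[0,0,0],"roll":0},{"jaw":-1,"travel":[0,0,0],"roll":0},{"jaw":-1,"travel":[0,0,0],"roll":0}]'
python3 - <<'E'
from h import *
P=camera_params('wrist');im,d=get_image('wrist');print(P,observe()['tool_rot'])
np.savez('pics/w1.npz',im=im,d=d);cv2.imwrite('pics/w1.png',im[:,:,::-1])
E
```

```text
time_s: 1.3
position: [0.4607, 0.0311, 0.3844]
tool_rot: [[-0.012, 1.0, -0.0], [1.0, 0.012, -0.0], [-0.0, -0.0, -1.0]]
ft_force: [0.2, 0.4, 0.7]
grip_width: 0.0855
gripper_force: 0.0
time_s: 1.6
position: [0.4591, 0.0345, 0.3846]
tool_rot: [[-0.015, 1.0, -0.001], [1.0, 0.015, 0.0], [0.0, -0.001, -1.0]]
ft_force: [-0.3, 1.1, 0.0]
grip_width: 0.0854
gripper_force: 0.0
{'mtx': array([[287.16342531,   0.        , 319.68039437],
       [  0.        , 287.16342531, 198.91330787],
       [  0.        ,   0.        ,   1.        ]]), 'dist_coeffs': array([-0.01900171,  0.        ,  0.        ,  0.        ,  0.        ]), 'extrinsics': array([[ 9.99879601e-01,  1.48445962e-02,  4.51905151e-03,
         4.57389795e-01],
       [ 1.55138971e-02, -9.50314864e-01, -3.10903487e-01,
         1.14891654e-01],
       [-3.20714891e-04,  3.10936163e-01, -9.50430744e-01,
         3.55908474e-01],
       [ 0.00000000e+00,  0.00000000e+00,  0.00000000e+00,
         1.00000000e+00]])} [[-1.53623415e-02  9.99881944e-01 -3.12107074e-04]
 [ 9.99881970e-01  1.53624065e-02  2.06926256e-04]
 [ 2.11696543e-04 -3.08891364e-04 -9.99999930e-01]]
```

View pics/w1.png

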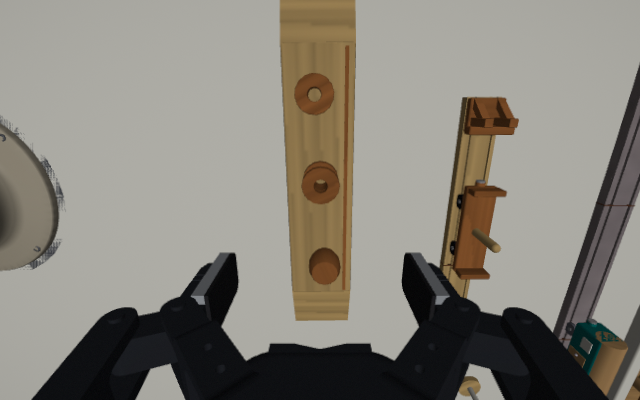

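The wrist view shows the tall drum's top at (320,185) with its bore at (321,186), and the spindle tip at (496,248). I'll measure both from here.

```bash
python3 - <<'E'
from h import *
np.set_printoptions(precision=4,suppress=True)
f=np.load('pics/w1.npz');P=camera_params('wrist');c=cloud('wrist',f['d'],P);im=f['im']
def mid(m): # fit circle of the mask's hull in world on its plane
    uv=np.argwhere(m)[:,::-1]; return cv2.convexHull(uv.astype(np.int32))[:,0,:]
for nm,(u,v),z in (('tall',(320,185),.068),('short',(314,94),.052)):
    m=np.zeros(im.shape[:2],bool); m[v-25:v+26,u-25:u+26]=abs(c[v-25:v+26,u-25:u+26,2]-z)<.005
    w=onz('wrist',mid(m),z,P); (x,y),r=cv2.minEnclosingCircle(w[:,:2].astype(np.float32)*1000); print(nm,x,y,r,w[:,:2].min(0)/2+w[:,:2].max(0)/2)
# bore: dark/lighter pixels
g=cv2.cvtColor(im,cv2.COLOR_RGB2HSV);print(g[180:194,312:332,2])
print(onz('wrist',[(321,186)],.068,P))
# spindle
m=np.zeros(im.shape[:2],bool);b=np.s_[215:265,462:510];m[b]=(c[b][...,2]>.060)
print(np.argwhere(m).mean(0),m.sum(),c[m][:,2].max());q=c[m];t=q[q[:,2]>.078];print(t.mean(0),len(t), q[:,:2].mean(0))
print(onz('wrist',[(496,247)],.083,P))
# deck and track edges
for lo,hi,b in ((.036,.043,np.s_[180:285,450:500]),(.010,.014,np.s_[90:300,430:500])):
    q=c[b].reshape(-1,3);q=q[(q[:,2]>lo)&(q[:,2]<hi)];print(len(q),q.min(0),q.max(0)); print(cv2.minAreaRect((q[:,:2]*1000).astype(np.float32)))
b=np.s_[90:140,460:525];q=c[b].reshape(-1,3);q=q[(q[:,2]>.045)&(q[:,2]<.055)];print('beam',q.min(0),q.max(0))
b=np.s_[180:285,450:515];q=c[b].reshape(-1,3);q=q[(q[:,2]>.052)&(q[:,2]<.057)];print('boards',q.min(0),q.max(0))
E
```

```text
tall 458.9234313964844 36.157981872558594 20.180479049682617 [0.4589 0.0362]
short 451.1449890136719 125.35978698730469 20.101076126098633 [0.451  0.1252]
[[106 107 107 106 113 121 121 125 128 121 123 108 102 104 105 104 105 104
  104 104]
 [106 106 107  97 113 130 132 131 131 130 132 127 124  91 101 104 105 104
  104 103]
 [106 106  96  78  88 111 129 132 131 130 131 117 101  67  83 102 104 102
  101 101]
 [106 103  75  65  66  79  96 105 105 104  99  80  62  57  57  91 102 101
   99  99]
 [105 100  64  62  65  71  70  74  73  72  66  65  59  55  45  76  96  98
   98  98]
 [106  93  64  64  68  71  73  72  72  72  71  65  57  52  46  68  93  97
   98  98]
 [106  91  68  66  68  69  71  72  72  71  68  61  56  51  50  62  93  99
   99 101]
 [106  93  68  69  69  70  69  70  69  66  65  62  56  51  51  68  95 102
  104 106]
 [107 100  71  75  73  70  70  70  68  67  65  61  57  56  48  82 102 106
  108 110]
 [105 103  85  74  73  75  73  71  68  67  65  70  69  57  61  98 108 110
  111 110]
 [103 102  97  74  68  71  74  76  76  73  74  68  66  57  87 107 110 110
  109 108]
 [101 100  99  88  78  70  71  72  72  70  70  63  65  79 103 109 109 108
  108 107]
 [ 99  99  99  98  95  86  78  72  68  69  76  83  94 102 108 108 109 108
  108 108]
 [100 100 100 100 100  98  95  91  88  92  98 102 107 108 108 108 108 108
  108 109]]
[[0.46  0.035 0.068]]
[243.412  489.6157] 216 0.3560333518674246
[ 0.63   -0.0133  0.1063] 110 [ 0.6369 -0.0184]
[[ 0.6478 -0.0252  0.083 ]]
2135 [ 0.6265 -0.082   0.036 ] [0.6661 0.0353 0.043 ]
((646.1976928710938, -23.12845230102539), (37.23811721801758, 116.79668426513672), 1.710469365119934)
1482 [ 0.6226 -0.1416  0.01  ] [0.6696 0.1273 0.014 ]
((646.2072143554688, -7.177642822265625), (41.370330810546875, 269.5759582519531), 1.3363478183746338)
beam [0.6257 0.0967 0.045 ] [0.6613 0.1082 0.0549]
boards [ 0.6267 -0.0834  0.052 ] [0.6655 0.0309 0.057 ]
```

```bash
python3 -m creep '[{"jaw":-1,"travel":[0,1.5,-40],"roll":0},{"jaw":-1,"travel":[0,1.5,-80],"roll":0},{"jaw":-1,"travel":[0,1.5,-115],"roll":0},{"jaw":-1,"travel":[0,1.5,-145],"roll":0},{"jaw":-1,"travel":[0,1.5,-165],"roll":0},{"jaw":-1,"travel":[0,1.5,-176],"roll":0},{"jaw":-1,"travel":[0,1.5,-176],"roll":0},{"jaw":-1,"travel":[0,1.5,-176],"roll":0},{"jaw":-0.2,"travel":[0,1.5,-176],"roll":0},{"jaw":0,"travel":[0,1.5,-176],"roll":0},{"jaw":0.0,"travel":[0,1.5,-176],"roll":0}]' 25
```

```text
time_s: 2.75
position: [0.4597, 0.0353, 0.2092]
tool_rot: [[-0.014, 1.0, 0.001], [1.0, 0.014, -0.0], [-0.0, 0.001, -1.0]]
ft_force: [-0.2, -0.0, -0.6]
grip_width: 0.044
gripper_force: 0.0
```

```bash
python3 -m creep '[{"jaw":0.1,"travel":[0,0,0],"roll":0},{"jaw":0.2,"travel":[0,0,0],"roll":0},{"jaw":0.3,"travel":[0,0,0],"roll":0},{"jaw":0.4,"travel":[0,0,0],"roll":0},{"jaw":0.5,"travel":[0,0,0],"roll":0},{"jaw":0.6,"travel":[0,0,0],"roll":0},{"jaw":0.6,"travel":[0,0,0],"roll":0},{"jaw":0.6,"travel":[0,0,0],"roll":0}]' 25
python3 - <<'E'
from h import *
im,d=get_image('wrist');P=camera_params('wrist');np.savez('pics/w2.npz',im=im,d=d)
cv2.imwrite('pics/w2.png',im[:,:,::-1])
print(P['extrinsics'])
E
```

```text
time_s: 3.55
position: [0.4597, 0.0353, 0.2093]
tool_rot: [[-0.014, 1.0, 0.001], [1.0, 0.014, -0.0], [-0.0, 0.001, -1.0]]
ft_force: [-1.3, 1.2, 6.2]
grip_width: 0.0387
gripper_force: 24.4
[[ 0.99989102  0.01360326  0.00573635  0.45806973]
 [ 0.01471312 -0.95019709 -0.31130214  0.11564864]
 [ 0.00121594  0.31135261 -0.95029368  0.18052632]
 [ 0.          0.          0.          1.        ]]
```

View pics/w2.png

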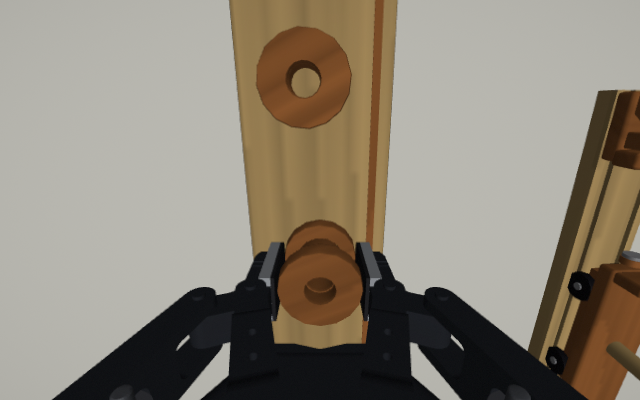

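Both pads hold the tall drum: its top is at (320,285) between the pads, and the short drum, at (304,77), is untouched. Next I lift.

```bash
python3 -m creep '[{"jaw":0.6,"travel":[0,0,5],"roll":0},{"jaw":0.6,"travel":[0,0,20],"roll":0},{"jaw":0.6,"travel":[0,0,50],"roll":0},{"jaw":0.6,"travel":[0,0,80],"roll":0},{"jaw":0.6,"travel":[40,-15,90],"roll":0},{"jaw":0.6,"travel":[80,-50,90],"roll":0},{"jaw":0.6,"travel":[115,-80,90],"roll":0},{"jaw":0.6,"travel":[145,-100,90],"roll":0},{"jaw":0.6,"travel":[170,-108,90],"roll":0},{"jaw":0.6,"travel":[187,-110,90],"roll":0},{"jaw":0.6,"travel":[187,-110,90],"roll":0},{"jaw":0.6,"travel":[187,-110,90],"roll":0}]' 25; python3 -m creep '[{"jaw":0.6,"travel":[0,0,0],"roll":0},{"jaw":0.6,"travel":[0,0,0],"roll":0}]'
python3 - <<'E'
from h import *
P=camera_params('wrist');im,d=get_image('wrist');np.savez('pics/w3.npz',im=im,d=d,E=P['extrinsics'])
cv2.imwrite('pics/w3.png',im[:,:,::-1])
E
```

```text
time_s: 4.8
position: [0.6462, -0.0745, 0.2985]
tool_rot: [[-0.014, 1.0, -0.001], [1.0, 0.014, 0.0], [0.0, -0.001, -1.0]]
ft_force: [-0.8, 0.5, 0.9]
grip_width: 0.0391
gripper_force: 25.3
time_s: 5.0
position: [0.646, -0.0744, 0.2991]
tool_rot: [[-0.014, 1.0, -0.0], [1.0, 0.014, 0.0], [0.0, -0.0, -1.0]]
ft_force: [0.3, 0.8, 0.1]
grip_width: 0.0387
gripper_force: 25.3
```

View pics/w3.png

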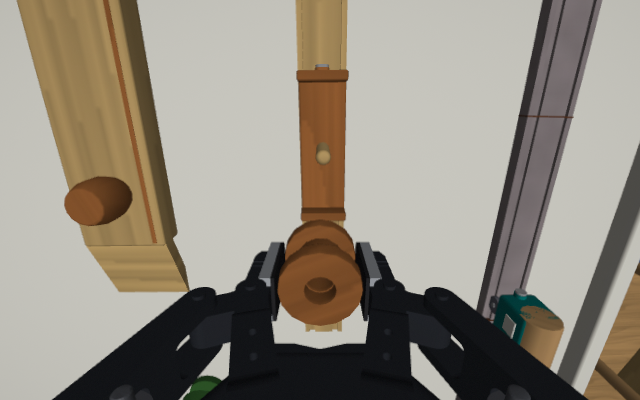

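The spindle tip is at (322,153), with the deck below it, and the drum's top disc is centred near (320,284). I'll take both from this picture.

```bash
python3 - <<'E'
from h import *
np.set_printoptions(precision=4,suppress=True)
f=np.load('pics/w3.npz');P=camera_params('wrist');P['extrinsics']=f['E'];im=f['im'];c=cloud('wrist',f['d'],P)
h=cv2.cvtColor(im,cv2.COLOR_RGB2HSV)
print(h[146:168,323]);print(h[153,312:334,:2].tolist())
b=np.s_[140:172,310:336]
m=(h[b][...,1]<150).astype(np.uint8); n,l,s,ce=cv2.connectedComponentsWithStats(m);print(s,ce+[310,140])
print('spindle z',c[145:166,323,2], c[153,318:328])
# drum top disc
b=np.s_[225:335,270:372]; q=c[b]; m=np.zeros(im.shape[:2],bool);m[b]=(abs(q[...,2]-.158)<.006)&(h[b][...,1]>120)
uv=np.argwhere(m)[:,::-1]; print(uv.min(0),uv.max(0),m.sum(),np.median(c[m],0))
w=onz('wrist',cv2.convexHull(uv.astype(np.int32))[:,0],.158,P);print(cv2.minEnclosingCircle((w[:,:2]*1000).astype(np.float32)),cv2.fitEllipse((w[:,:2]*1000).astype(np.float32)))
cc=c[m];A=np.c_[cc[:,:2],np.ones(len(cc))];print('tilt',np.linalg.lstsq(A,cc[:,2],rcond=None)[0])
for z,uv in ((.083,(322.5,154)),): print(onz('wrist',[uv],z,P))
q=c[85:205,290:355].reshape(-1,3);q=q[abs(q[:,2]-.039)<.003];print('deck',cv2.minAreaRect((q[:,:2]*1000).astype(np.float32)))
E
```

```text
[[ 19 118 117]
 [ 19 119 116]
 [ 19 119 116]
 [ 19 119 118]
 [ 19 118 138]
 [ 19 119 159]
 [ 19 116 171]
 [ 19 116 174]
 [ 19 116 173]
 [ 19 117 172]
 [ 19 117 170]
 [ 19 117 168]
 [ 19 116 165]
 [ 19 116 162]
 [ 19 117 159]
 [ 19 117 151]
 [ 19 118 138]
 [ 19 119 120]
 [ 16 133 109]
 [ 14 165 122]
 [ 13 172 132]
 [ 13 172 132]]
[[13, 172], [13, 173], [13, 172], [13, 168], [16, 135], [19, 119], [19, 119], [19, 119], [19, 119], [19, 119], [19, 117], [19, 116], [19, 115], [19, 116], [19, 116], [19, 117], [19, 118], [19, 118], [14, 156], [13, 171], [13, 171], [13, 173]]
[[  0   0  26  32 554]
 [  6   2  15  23 278]] [[322.4025 156.5614]
 [322.6942 153.3849]]
spindle z [0.0632 0.0674 0.0733 0.078  0.0821 0.084  0.0847 0.0847 0.085  0.0858
 0.087  0.0872 0.0879 0.0885 0.086  0.0869 0.0867 0.0851 0.0855 0.0826
 0.0403] [[ 0.6437 -0.0236  0.0846]
 [ 0.6444 -0.0236  0.0848]
 [ 0.645  -0.0236  0.085 ]
 [ 0.6457 -0.0233  0.0866]
 [ 0.6463 -0.0235  0.0853]
 [ 0.647  -0.0235  0.085 ]
 [ 0.6476 -0.0233  0.0863]
 [ 0.6482 -0.0232  0.0871]
 [ 0.6489 -0.0234  0.0856]
 [ 0.6496 -0.0235  0.085 ]]
[277 244] [363 325] 5131 [ 0.6455 -0.071   0.1596]
((645.2586059570312, -73.16912078857422), 21.793682098388672) ((645.6348266601562, -73.22491455078125), (39.64490509033203, 43.731849670410156), 2.4791531562805176)
tilt [-0.0015 -0.0409  0.1571]
[[ 0.6467 -0.0245  0.083 ]]
deck ((646.86474609375, -26.752487182617188), (36.119937896728516, 94.43775177001953), 1.4329843521118164)
```

```bash
python3 - <<'E'
from h import *
np.set_printoptions(precision=4,suppress=True)
f=np.load('pics/w3.npz');P=camera_params('wrist');P['extrinsics']=f['E'];im=f['im']
print('sp',onz('wrist',[(323,156.5)],.080,P),'edge',onz('wrist',[(320,325.5)],.158,P),'sides',onz('wrist',[(276.5,284),(363.5,284)],.158,P))
h=cv2.cvtColor(im,cv2.COLOR_RGB2HSV)[...,2];print(h[272:304:1,320],h[285,300:342])
E
```

```text
sp [[ 0.6471 -0.0266  0.08  ]] edge [[ 0.646  -0.0952  0.158 ]] sides [[ 0.6258 -0.072   0.158 ]
 [ 0.6656 -0.0715  0.158 ]]
[122 121 122 120 114  91  79  79  79  79  79  79  79  79  79  80  79  83
  87 105  94  74  71  72  73  74  76  76  77  78  82  85] [122 121 121 121 115  82  92 103  93  86  82  80  81  82  82  81  82  80
  81  81  79  78  77  76  74  73  70  67  65  62  63  66  86  76  64 102
 117 118 117 116 116 114]
```

```bash
python3 -m creep '[{"jaw":0.6,"travel":[1,20,0],"roll":0},{"jaw":0.6,"travel":[1,40,0],"roll":0},{"jaw":0.6,"travel":[1,48.5,0],"roll":0},{"jaw":0.6,"travel":[1,48.5,0],"roll":0},{"jaw":0.6,"travel":[1,48.5,-12],"roll":0},{"jaw":0.6,"travel":[1,48.5,-22],"roll":0},{"jaw":0.6,"travel":[1,48.5,-28],"roll":0},{"jaw":0.6,"travel":[1,48.5,-31],"roll":0},{"jaw":0.6,"travel":[1,48.5,-34],"roll":0},{"jaw":0.6,"travel":[1,48.5,-37],"roll":0},{"jaw":0.6,"travel":[1,48.5,-40],"roll":0},{"jaw":0.6,"travel":[1,48.5,-40],"roll":0}]' 25
python3 - <<'E'
from h import *
im,d=get_image('scene');cv2.imwrite('pics/s2.png',cv2.resize(im[170:250,230:390],None,fx=5,fy=5,interpolation=cv2.INTER_CUBIC)[:,:,::-1])
s=observe();print(s['position'],s['ft_force'],s['wrist_torque'],s['grip_width'])
E
```

```text
time_s: 6.25
position: [0.6476, -0.0262, 0.2584]
tool_rot: [[-0.014, 1.0, -0.0], [1.0, 0.014, 0.0], [0.0, -0.0, -1.0]]
ft_force: [0.2, -0.6, -0.0]
grip_width: 0.0383
gripper_force: 25.3
[ 0.64764896 -0.02618404  0.25866461] [-0.28184813 -0.02422344 -0.52059299] [-0.00401154 -0.02688586 -0.0031592 ] 0.03892694519665316
```

View pics/s2.png

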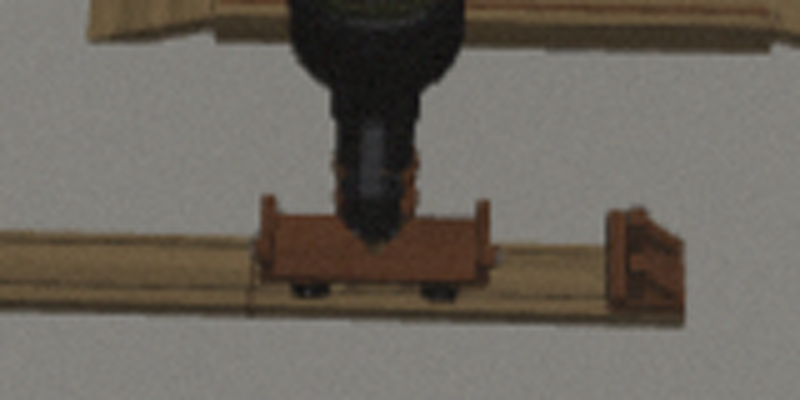

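The drum's underside is now about 7 mm below the spindle tip and there is no force, so the spindle is in the bore. In the picture the drum (375,190) is centred over the deck. I lower it slowly.

```bash
python3 -m creep '[{"jaw":0.6,"travel":[0,0,-5],"roll":0},{"jaw":0.6,"travel":[0,0,-10],"roll":0},{"jaw":0.6,"travel":[0,0,-15],"roll":0},{"jaw":0.6,"travel":[0,0,-20],"roll":0},{"jaw":0.6,"travel":[0,0,-25],"roll":0},{"jaw":0.6,"travel":[0,0,-29],"roll":0},{"jaw":0.6,"travel":[0,0,-32],"roll":0},{"jaw":0.6,"travel":[0,0,-34],"roll":0},{"jaw":0.6,"travel":[0,0,-35],"roll":0},{"jaw":0.6,"travel":[0,0,-36],"roll":0},{"jaw":0.6,"travel":[0,0,-36],"roll":0}]' 25; python3 -m creep '[{"jaw":0.6,"travel":[0,0,-0.5],"roll":0},{"jaw":0.6,"travel":[0,0,-1],"roll":0},{"jaw":0.6,"travel":[0,0,-1],"roll":0}]';
```

```text
time_s: 7.4
position: [0.6477, -0.0262, 0.2227]
tool_rot: [[-0.014, 1.0, 0.0], [1.0, 0.014, 0.0], [0.0, 0.0, -1.0]]
ft_force: [-0.0, 0.3, -0.5]
grip_width: 0.0385
gripper_force: 25.3
time_s: 7.7
position: [0.6476, -0.0262, 0.2217]
tool_rot: [[-0.014, 1.0, -0.0], [1.0, 0.014, 0.0], [0.0, -0.0, -1.0]]
ft_force: [0.8, 1.1, -0.0]
grip_width: 0.0391
gripper_force: 25.3
```

```bash
for i in 1; do :; done; python3 -m creep '[{"jaw":0.6,"travel":[0,0,-0.5],"roll":0},{"jaw":0.6,"travel":[0,0,-1],"roll":0},{"jaw":0.6,"travel":[0,0,-1],"roll":0}]'; python3 -m creep '[{"jaw":0.6,"travel":[0,0,-0.5],"roll":0},{"jaw":0.6,"travel":[0,0,-0.5],"roll":0}]'; python3 -m creep '[{"jaw":0.6,"travel":[0,0,-0.5],"roll":0},{"jaw":0.6,"travel":[0,0,-0.5],"roll":0}]'
```

```text
time_s: 8.0
position: [0.6476, -0.0262, 0.2206]
tool_rot: [[-0.014, 1.0, -0.0], [1.0, 0.014, 0.0], [0.0, -0.0, -1.0]]
ft_force: [0.4, -0.6, 0.8]
grip_width: 0.0385
gripper_force: 25.3
time_s: 8.2
position: [0.6476, -0.0262, 0.2204]
tool_rot: [[-0.014, 1.0, 0.0], [1.0, 0.014, -0.0], [-0.0, 0.0, -1.0]]
ft_force: [-0.4, 0.0, 1.2]
grip_width: 0.0385
gripper_force: 25.4
time_s: 8.4
position: [0.6476, -0.0262, 0.2203]
tool_rot: [[-0.014, 1.0, 0.001], [1.0, 0.014, -0.0], [-0.0, 0.001, -1.0]]
ft_force: [-1.9, 0.2, 5.4]
grip_width: 0.0388
gripper_force: 25.6
```

Contact is at 5.4 N, at exactly the predicted height (0.2203). I release and look.

```bash
python3 -m creep '[{"jaw":0.4,"travel":[0,0,0],"roll":0},{"jaw":0.2,"travel":[0,0,0],"roll":0},{"jaw":0,"travel":[0,0,0],"roll":0},{"jaw":-0.3,"travel":[0,0,0],"roll":0},{"jaw":-0.6,"travel":[0,0,0],"roll":0},{"jaw":-0.6,"travel":[0,0,0],"roll":0},{"jaw":-0.6,"travel":[0,0,0],"roll":0},{"jaw":-0.6,"travel":[0,0,10],"roll":0},{"jaw":-0.6,"travel":[0,0,40],"roll":0},{"jaw":-0.6,"travel":[0,0,70],"roll":0},{"jaw":-0.6,"travel":[0,0,80],"roll":0},{"jaw":-0.6,"travel":[0,0,80],"roll":0}]'; python3 -m creep '[{"jaw":-0.6,"travel":[0,-50,0],"roll":0},{"jaw":-0.6,"travel":[0,-85,0],"roll":0},{"jaw":-0.2,"travel":[0,-100,0],"roll":0},{"jaw":0.2,"travel":[0,-100,0],"roll":0},{"jaw":0.6,"travel":[0,-100,0],"roll":0},{"jaw":1,"travel":[0,-100,0],"roll":0},{"jaw":1,"travel":[0,-100,0],"roll":0},{"jaw":1,"travel":[0,-100,0],"roll":0}]'
python3 - <<'E'
from h import *
np.set_printoptions(precision=4,suppress=True)
P=camera_params('wrist');im,d=get_image('wrist');cv2.imwrite('pics/w4.png',im[:,:,::-1])
c=cloud('wrist',d,P);q=c.reshape(-1,3);k=(abs(q[:,0]-.6465)<.03)&(abs(q[:,1]+.02)<.09);q=q[k]
for a,b in ((.036,.043),(.052,.057),(.074,.08),(.0805,.09)):
    w=q[(q[:,2]>a)&(q[:,2]<b)];print(a,len(w),w.min(0),w.max(0),np.median(w,0))
E
```

```text
time_s: 9.6
position: [0.6477, -0.0262, 0.3015]
tool_rot: [[-0.014, 1.0, 0.003], [1.0, 0.014, -0.001], [-0.001, 0.003, -1.0]]
ft_force: [-0.2, -0.2, -0.4]
grip_width: 0.068
gripper_force: 0.0
time_s: 10.4
position: [0.6477, -0.1252, 0.2998]
tool_rot: [[-0.015, 1.0, 0.0], [1.0, 0.015, 0.0], [0.0, 0.0, -1.0]]
ft_force: [0.8, -0.8, 0.6]
grip_width: -0.0
gripper_force: 0.0
0.036 3934 [ 0.6276 -0.088   0.0362] [0.6659 0.0235 0.043 ] [ 0.6467 -0.0052  0.041 ]
0.052 314 [ 0.6303 -0.0824  0.052 ] [ 0.6656 -0.0217  0.057 ] [ 0.6472 -0.0782  0.0564]
0.074 419 [ 0.6274 -0.0461  0.074 ] [ 0.6669 -0.0063  0.08  ] [ 0.6482 -0.0236  0.0797]
0.0805 2427 [ 0.6276 -0.046   0.0805] [ 0.6667 -0.0074  0.0882] [ 0.6469 -0.0264  0.0813]
```

View pics/w4.png

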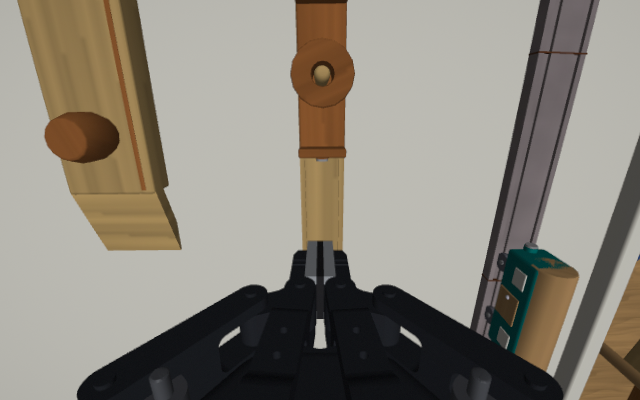

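The drum sits on the deck: its top is at about 0.080, and the spindle shows in the bore at (322,75). The tail board is at row 153. I drop the closed fingers behind the tail board, above the coupling, and push gently.

```bash
python3 -m creep '[{"jaw":1,"travel":[-1,0,-40],"roll":0},{"jaw":1,"travel":[-1,0,-70],"roll":0},{"jaw":1,"travel":[-1,0,-82],"roll":0},{"jaw":1,"travel":[-1,0,-82],"roll":0},{"jaw":1,"travel":[-1,10,-82],"roll":0},{"jaw":1,"travel":[-1,18,-82],"roll":0},{"jaw":1,"travel":[-1,23,-82],"roll":0},{"jaw":1,"travel":[-1,27,-82],"roll":0},{"jaw":1,"travel":[-1,30,-82],"roll":0},{"jaw":1,"travel":[-1,33,-82],"roll":0},{"jaw":1,"travel":[-1,36,-82],"roll":0},{"jaw":1,"travel":[-1,39,-82],"roll":0}]'; python3 -m creep '[{"jaw":1,"travel":[0,4,0],"roll":0},{"jaw":1,"travel":[0,8,0],"roll":0},{"jaw":1,"travel":[0,12,0],"roll":0},{"jaw":1,"travel":[0,16,0],"roll":0},{"jaw":1,"travel":[0,20,0],"roll":0},{"jaw":1,"travel":[0,24,0],"roll":0},{"jaw":1,"travel":[0,27,0],"roll":0},{"jaw":1,"travel":[0,30,0],"roll":0},{"jaw":1,"travel":[0,32,0],"roll":0},{"jaw":1,"travel":[0,33,0],"roll":0},{"jaw":1,"travel":[0,33,0],"roll":0}]'
python3 - <<'E'
from h import *
np.set_printoptions(precision=4,suppress=True)
P=camera_params('wrist');im,d=get_image('wrist');cv2.imwrite('pics/w5.png',im[:,:,::-1])
q=cloud('wrist',d,P).reshape(-1,3);k=(abs(q[:,0]-.6465)<.03)&(abs(q[:,1]-.05)<.09);q=q[k]
for a,b in ((.028,.035),(.048,.057),(.074,.084)):
    w=q[(q[:,2]>a)&(q[:,2]<b)];print(a,len(w),w.min(0),w.max(0)); print(np.histogram(w[:,1],bins=np.arange(-.04,.14,.005))[0])
E
```

```text
time_s: 11.65
position: [0.6467, -0.0871, 0.2177]
tool_rot: [[-0.014, 1.0, -0.0], [1.0, 0.014, -0.0], [-0.0, -0.0, -1.0]]
ft_force: [0.0, -0.5, 0.7]
grip_width: -0.0001
gripper_force: 0.2
time_s: 12.75
position: [0.6467, -0.0541, 0.2177]
tool_rot: [[-0.014, 1.0, 0.0], [1.0, 0.014, 0.0], [0.0, 0.0, -1.0]]
ft_force: [-0.2, -0.3, -0.3]
grip_width: 0.0003
gripper_force: 0.0Traceback (most recent call last):
  File "<stdin>", line 6, in <module>
    return umr_minimum(a, axis, None, out, keepdims, initial, where)
ValueError: zero-size array to reduction operation minimum which has no identity
```

View pics/w5.png

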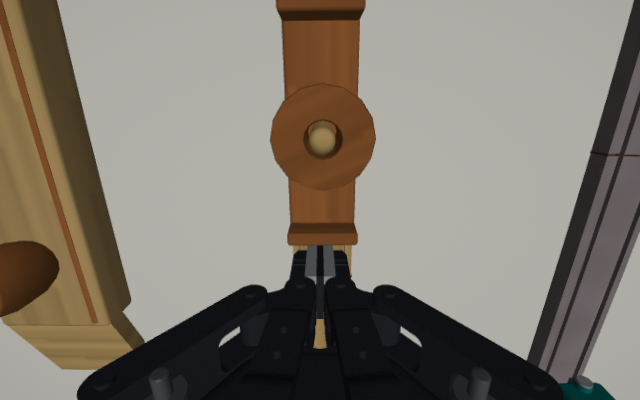

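The wagon is moving with the fingers: the tail board, at row 240, is against the fingertips, and the spindle is at (322,137). I'll work out the remaining gap using the wrist and top views.

```bash
cat > gap.py <<'E'
from h import *
np.set_printoptions(precision=4,suppress=True)
P=camera_params('wrist');im,d=get_image('wrist');q=cloud('wrist',d,P).reshape(-1,3);q=q[(abs(q[:,0]-.6465)<.03)]
w=q[(q[:,2]>.077)&(q[:,2]<.083)&(q[:,1]>-.06)];print('drum y',w[:,1].min(),w[:,1].max())
im,d=get_image('top');c=cloud('top',d).reshape(-1,3);c=c[abs(c[:,0]-.645)<.02]
for n,a,b,l,h in (('boards',.048,.06,-.12,.12),):
    w=c[(c[:,2]>a)&(c[:,2]<b)&(c[:,1]>l)&(c[:,1]<h)];print(n);H=np.histogram(w[:,1],bins=np.arange(-.1,.125,.005));print([(round(e,3),int(k)) for e,k in zip(H[1],H[0]) if k])
w=c[(c[:,2]>.047)&(c[:,2]<.056)&(c[:,1]>.085)&(c[:,1]<.12)];print('beam y',w[:,1].min(),w[:,1].max())
w=c[(c[:,2]>.077)&(c[:,2]<.09)&(abs(c[:,1])<.06)];print('drum top',w[:,1].min(),w[:,1].max())
E
python3 gap.py
```

```text
drum y -0.05921748964138001 0.03371212497138867
boards
[(np.float64(-0.045), 1), (np.float64(-0.04), 2), (np.float64(-0.01), 1), (np.float64(-0.005), 3), (np.float64(0.0), 1), (np.float64(0.06), 32), (np.float64(0.065), 17), (np.float64(0.095), 21), (np.float64(0.1), 16)]
beam y 0.09518117754704901 0.10401545600192268
drum top -0.006535234163849745 0.03112737380035538
```

Gap is about 20 mm, from two views.

```bash
python3 -m creep '[{"jaw":1,"travel":[0,3,0],"roll":0},{"jaw":1,"travel":[0,6,0],"roll":0},{"jaw":1,"travel":[0,9,0],"roll":0},{"jaw":1,"travel":[0,12,0],"roll":0},{"jaw":1,"travel":[0,14,0],"roll":0},{"jaw":1,"travel":[0,15,0],"roll":0},{"jaw":1,"travel":[0,16,0],"roll":0},{"jaw":1,"travel":[0,17,0],"roll":0},{"jaw":1,"travel":[0,17.5,0],"roll":0},{"jaw":1,"travel":[0,18,0],"roll":0},{"jaw":1,"travel":[0,18,0],"roll":0}]'; python3 -m creep '[{"jaw":1,"travel":[0,0.5,0],"roll":0},{"jaw":1,"travel":[0,1,0],"roll":0},{"jaw":1,"travel":[0,1,0],"roll":0}]'; python3 -m creep '[{"jaw":1,"travel":[0,0.5,0],"roll":0},{"jaw":1,"travel":[0,1,0],"roll":0},{"jaw":1,"travel":[0,1,0],"roll":0}]'
```

```text
time_s: 14.0
position: [0.6467, -0.0398, 0.218]
tool_rot: [[-0.013, 1.0, 0.0], [1.0, 0.013, -0.008], [-0.008, -0.0, -1.0]]
ft_force: [-2.8, -22.4, -0.7]
grip_width: 0.0002
gripper_force: 11.5
time_s: 14.3
position: [0.6467, -0.0395, 0.218]
tool_rot: [[-0.013, 1.0, 0.0], [1.0, 0.013, -0.01], [-0.01, -0.0, -1.0]]
ft_force: [-3.8, -26.8, 0.2]
grip_width: 0.0001
gripper_force: 13.4
time_s: 14.6
position: [0.6467, -0.0392, 0.2181]
tool_rot: [[-0.012, 1.0, 0.0], [1.0, 0.012, -0.011], [-0.011, -0.0, -1.0]]
ft_force: [-4.1, -31.0, -0.9]
grip_width: 0.0001
gripper_force: 15.4
```

The wagon met the stop about 5 mm sooner than estimated, and I'm pressing with 31 N. I should not have chained those last steps. Backing off slowly, then checking that it really is the buffer.

```bash
python3 -m creep '[{"jaw":1,"travel":[0,-1,0],"roll":0},{"jaw":1,"travel":[0,-2,0],"roll":0},{"jaw":1,"travel":[0,-3,0],"roll":0},{"jaw":1,"travel":[0,-4,0],"roll":0},{"jaw":1,"travel":[0,-5,0],"roll":0},{"jaw":1,"travel":[0,-6,0],"roll":0},{"jaw":1,"travel":[0,-8,0],"roll":0},{"jaw":1,"travel":[0,-12,0],"roll":0},{"jaw":1,"travel":[0,-25,0],"roll":0},{"jaw":1,"travel":[0,-40,0],"roll":0},{"jaw":1,"travel":[0,-50,30],"roll":0},{"jaw":1,"travel":[0,-50,80],"roll":0}]'; python3 -m creep '[{"jaw":1,"travel":[0,60,60],"roll":0},{"jaw":1,"travel":[0,60,60],"roll":0},{"jaw":1,"travel":[0,60,60],"roll":0},{"jaw":1,"travel":[0,60,60],"roll":0}]'
python3 gap.py; python3 - <<'E'
from h import *
im,d=get_image('wrist');cv2.imwrite('pics/w6.png',im[:,:,::-1])
E
```

```text
time_s: 15.8
position: [0.6463, -0.0867, 0.2955]
tool_rot: [[-0.012, 1.0, -0.007], [1.0, 0.012, 0.002], [0.002, -0.007, -1.0]]
ft_force: [0.7, -0.2, 0.5]
grip_width: 0.0
gripper_force: 0.0
time_s: 16.2
position: [0.6466, -0.0249, 0.3576]
tool_rot: [[-0.014, 1.0, 0.0], [1.0, 0.014, -0.0], [-0.0, 0.0, -1.0]]
ft_force: [-1.4, -0.8, -0.0]
grip_width: 0.0003
gripper_force: 0.0
drum y 0.006786576168886553 0.04511830948303997
boards
[(np.float64(0.005), 3), (np.float64(0.01), 1), (np.float64(0.015), 4), (np.float64(0.02), 3), (np.float64(0.025), 2), (np.float64(0.03), 3), (np.float64(0.035), 2), (np.float64(0.04), 1)]Traceback (most recent call last):
  File "gap.py", line 8, in <module>
    w=c[(c[:,2]>.047)&(c[:,2]<.056)&(c[:,1]>.085)&(c[:,1]<.12)];print('beam y',w[:,1].min(),w[:,1].max())
                                                                               ~~~~~~~~~~^^
    return umr_minimum(a, axis, None, out, keepdims, initial, where)
ValueError: zero-size array to reduction operation minimum which has no identity
```

View pics/w6.png

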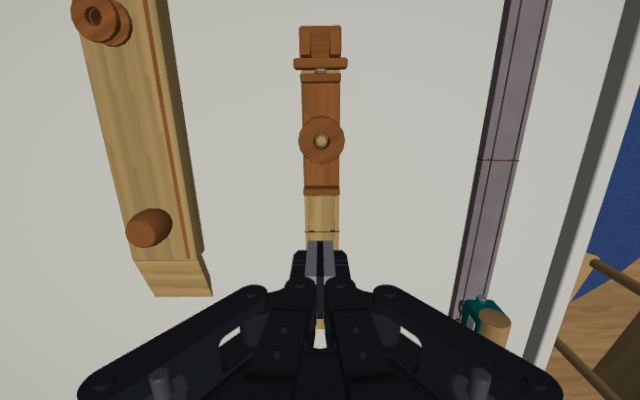

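The picture shows the wagon's front board (row 78) close to the beam (row 63), with the silver coupling (320,71) between. I'll measure this gap finely; it should be 6 mm.

```bash
python3 - <<'E'
from h import *
np.set_printoptions(precision=4,suppress=True)
P=camera_params('wrist');im,d=get_image('wrist');c=cloud('wrist',d,P);h=cv2.cvtColor(im,cv2.COLOR_RGB2HSV)
for u in (308,332,320):
    print(u);print(np.c_[np.arange(55,86),h[55:86,u,1:],c[55:86,u,1:]*1000].round(0).astype(int).tolist())
t=cv2.resize(im[15:95,280:360],None,fx=7,fy=7,interpolation=cv2.INTER_CUBIC);cv2.imwrite('pics/c6.png',t[:,:,::-1])
E
```

```text
308
[[55, 176, 58, 96, 52], [56, 172, 55, 97, 45], [57, 178, 56, 97, 40], [58, 171, 125, 96, 40], [59, 171, 125, 95, 40], [60, 173, 125, 94, 40], [61, 171, 125, 93, 40], [62, 170, 123, 92, 40], [63, 173, 121, 92, 40], [64, 173, 121, 91, 39], [65, 173, 121, 90, 40], [66, 172, 113, 89, 39], [67, 174, 97, 88, 40], [68, 177, 59, 88, 39], [69, 165, 54, 87, 31], [70, 130, 108, 89, 12], [71, 117, 153, 88, 10], [72, 118, 151, 87, 12], [73, 128, 128, 86, 10], [74, 171, 118, 81, 57], [75, 174, 119, 80, 58], [76, 174, 119, 79, 56], [77, 172, 120, 78, 57], [78, 174, 120, 77, 58], [79, 173, 121, 77, 56], [80, 169, 116, 76, 56], [81, 176, 90, 75, 55], [82, 177, 59, 74, 54], [83, 173, 96, 74, 44], [84, 172, 123, 74, 41], [85, 171, 124, 73, 42]]
332
[[55, 182, 59, 97, 50], [56, 176, 55, 97, 45], [57, 177, 59, 97, 39], [58, 172, 123, 96, 38], [59, 172, 126, 95, 41], [60, 170, 126, 94, 39], [61, 173, 125, 93, 40], [62, 171, 124, 93, 39], [63, 171, 122, 55, 327], [64, 171, 121, 91, 40], [65, 173, 122, 90, 40], [66, 172, 110, 89, 40], [67, 177, 91, 88, 40], [68, 179, 50, 88, 37], [69, 149, 65, 88, 30], 
[... 424 characters left out ...]
3, 100, 23], [57, 176, 110, 99, 24], [58, 172, 129, 96, 40], [59, 171, 127, 95, 40], [60, 172, 126, 94, 41], [61, 172, 126, 93, 41], [62, 173, 124, 93, 40], [63, 172, 123, 92, 39], [64, 173, 121, 91, 40], [65, 169, 122, 90, 40], [66, 172, 111, 89, 40], [67, 166, 95, 88, 39], [68, 41, 93, 88, 38], [69, 4, 126, 87, 39], [70, 38, 126, 86, 38], [71, 173, 133, 85, 39], [72, 169, 131, 84, 39], [73, 174, 104, 83, 39], [74, 172, 117, 81, 58], [75, 174, 116, 80, 57], [76, 172, 117, 79, 58], [77, 174, 117, 78, 56], [78, 173, 118, 78, 56], [79, 173, 118, 77, 57], [80, 174, 110, 76, 58], [81, 176, 84, 75, 57], [82, 178, 66, 75, 52], [83, 172, 113, 74, 41], [84, 173, 131, 74, 39], [85, 171, 131, 73, 41]]
```

View pics/c6.png

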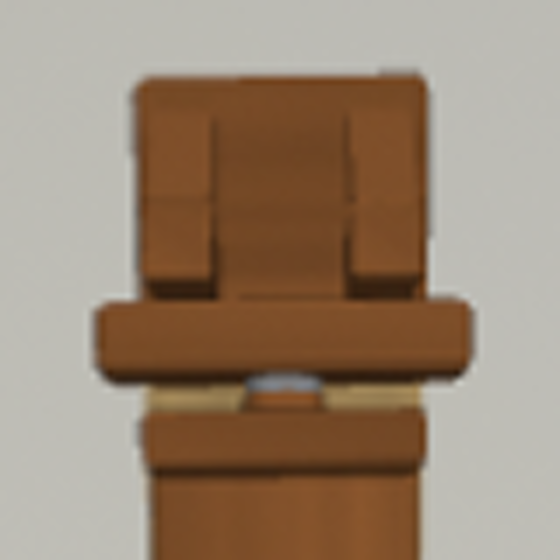

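The beam face is at y ≈ 87.5 mm and the board face at 81.5 mm. That is the coupling's 6 mm, so it touches. The drum is seated, the bystanders in view (short drum, barrel) look undisturbed, and the arm is clear.

```bash
python3 -c "from rig import *; print(close_job())"
```

```text
the job is handed in; nothing more can be done
None
```

The tall drum sits flush on the wagon's spindle and the wagon stands against the buffer stop, handed in at about 16 s; the last push was firmer than "gently", peaking at about 31 N because the wagon reached the stop about 5 mm earlier than I had measured.

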